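Put the plug gauge away and snap its box shut

TASK

Put the plug gauge away: lay it down in the open grey gauge box, lower the loose lid onto the box without dropping it, and press the lid down until it is fully home and flush all round, with the spring clip at each end snapped over it. Leave the V block and the micrometer where they are.

Things in the scene. Friction and masses are not known exactly. Their poses are not given: they have to be found in the camera images.
- plug_gauge: Plug gauge, 108 mm long, 19 mm wide, 17 mm high, about 0.16 kg, lying on the bench: black six-sided handle with a bare steel plug at each end. Origin at the middle of its underside; its own y runs along its length, z up. Take it across the handle, at or near the origin.
- gauge_box: Open plain grey metal box, fixed to the bench. Origin: centre of its underside; own y along its length, z up. Outside 160 (y) x 100 (x) mm, rim 44 mm high; walls 5, floor 4 mm, so inside 150 x 90 mm, 40 mm deep. A steel spring clip stands at the middle of each end, rising to 58 mm. Fully home, the lid's origin is 28 mm above this origin and centred on it.
- clip_a_nose (a point): Tip of the spring clip's nose at the +y end of the box, 76 mm from the box's centre, 51 mm above the bench. Clip 30 mm wide; its nose overhangs the lid's end by 4 mm, has a 45-degree top face and springs outwards. A lid only laid on rests on the two noses 11 mm too high; each end needs 8 to 12 N of downward push to slip past its nose, one after the other or both together.
- clip_b_nose (a point): The same at the -y end of the box. The clip snaps back over the lid plate once that end is home.
- lid: Loose grey lid, 0.24 kg, flat on the bench, handle up. Origin: centre of its underside (bottom of its rib); own y along its length, z up; a half turn about z is the same lid. Plate 160 (y) x 100 (x) x 5 mm, 16 to 21 mm above the origin. Rib below it 146 x 85 mm with rounded rubber edge: enters the box with 2 mm (y) and 2.5 mm (x) of play a side. Resting on the noses its origin is 39 mm up.
- lid_handle (a point): Centre, 45 mm above the lid's origin, of the top of its dark steel bar handle. The bar runs along the lid's y, 64 mm long, 14 mm wide (x), 17 mm high, 7 mm clear of the plate on two feet: pinch it across x.
- lid_end_a (a point): Point on the top face of the lid's plate, on its long centre line, 60 mm from the centre towards +y: a place to press. 49 mm above the underside of the box (the bench) when home, about 60 mm when resting on the nose.
- lid_end_b (a point): The same point 60 mm from the centre towards -y. While one end is home and the other still rests on its nose the lid is rocked, and the pressed end reads about 53 mm; both read 49 mm when the lid is fully home, and it then gives no further.
- clip_a (a joint): Spring clip at the +y end of the box: 0 (m) standing free or snapped over the lid, grows to about 0.004 while the lid plate pushes it outwards.
- clip_b (a joint): Spring clip at the -y end of the box, the same.
- micrometer: Micrometer, 129 mm long, 40 mm wide, 16 mm high, far side of the work; a bystander. Origin under its middle.
- v_block: Bystander: small bare steel V block, 50 x 44 mm, 36 mm high, on the far side of the work. Origin at the centre of its underside.
There are look-alikes about, which are no part of the job. What is shaped like the plug_gauge but turquoise is not meant.

How it is judged:
By the outcome, as a careful person would: the job done as asked, in the order asked, and still so for the second after the job is handed in, with the robot touching nothing.
It also fails if it takes over 54 s, if anything falls off the work surface, if the arm or the gripper's body presses on something with over 40 N, if the wrist force passes 120 N, or if a joint passes its speed limit or range.

ROBOT

A 6-joint arm with a two-finger parallel gripper is mounted at the origin on a cart in front of the work surface, level with it; the furniture and walls round the work are solid. World frame = base frame: x ahead of the robot, y to its left, z up, the work surface at z = 0. Lengths are in m, angles in rad, forces in N, time in s.
With the tool pointing down it reaches from about 0.325 to 1 m from the base axis. Payload 5.1 kg.
Tool frame: the origin (TCP) lies at the very end of the fingers, on their centre line; the grasp point (between the pads) lies 19 mm behind it (bot.grasp_offset is the distance from the TCP to the grasp point, in m); z points along the fingers, y is the line along which they close (so a half turn about z gives the same grasp; the last joint's range is limited). The gripper opens to 85 mm and grips with 20 to 120 N. Pads are 22 mm wide; open, the fingers measure 114 mm over their backs; the gripper's body (76 mm by 85 mm) begins 54 mm behind the grasp point. The pads swing forward as they close: fully open they stand 13 mm farther back than shut.
Start: joints at [1.05, 0.124, 1.65, -0, 1.367, -0.083], TCP at [0.276, 0.589, 0.231] pointing down, gripper open.
Joint ranges: [-2.61, 2.61], [-1.02, 2.33], [0.03, 2.71], [-1.35, 4.49], [0.32, 2.68], [-2.91, 2.91]. Speed limits (rad/s): [2.57, 2.57, 3.14, 3.14, 3.14, 3.14].

INTERFACE

Orientations are given as a unit quaternion [x, y, z, w].
In Python, from cell import bot, eyes, nets gives the robot as it stands.
- The arm moves only by the tool carry_out, never from a script. Its argument "motion" is a list of rows, each a list of 2 entries, a list of its own where there are three numbers: the shift along the tool's x, y, z in cm, then the turn about the tool's z in rad. In form: [[[tx, ty, tz], roll], ...]. A call has 1 to 8 rows; each row is the pose to reach, as a shift and turn from the pose commanded when the call began, along the tool's axes at that moment; what a row does not reach only later rows make up. A row lasts 1/8 s, in which the tool goes at most 62.5 mm and 10.7 degrees, less where a joint would pass 70% of its speed; a pose out of reach is approached as far as the arm can. A call with a gripper value outside its range is refused whole. "grip" is the opening, from 0 (shut) to 1 (fully open), set as the call begins (left out, the last holds). The fingers move at their own pace and stop on an object; "force" is the grip in N (left out, the last holds). Time passes only in rows, so rows that repeat a pose let the fingers close. It gives the time, the measured TCP pose, the force, the opening and the grip force at its end, in the units of the state.
- bot.get_obs(): the state, without advancing time (a new reading comes with each control period).
- eyes.camera(name): name is "side" or "top"; returns a dict with "frame" (420x560x3 uint8, red, green, blue), "z_map" (420x560 float32, m along the optical axis (not along the pixel's ray), 0 where there is no reading), "fx", "fy", "cx", "cy" (pixels), "R" (3x3) and "t" (3): a world point X has camera coordinates R X + t. Camera axes: x right, y down, z forward; pixel columns grow to the right and rows downward; lengths in m; the calibration is good to about 2 mm. A picture is of the moment at which its call begins.
- bot.finish_job(): hands the job in; it is judged then, once.
Trained networks look in the newest picture that a camera, given by its name, has taken for a name from the list of things; names that differ only in an ending like _2 or _b are one class to them, and where a whole thing is asked for, a point or a joint stands for the part that bears it (a point fixed in the world has none). Each returns a list of dicts, best first, with "confidence" (0 to 1); they miss things now and then, are a little off and sometimes report something else, mostly with a low value. They report only what shows in the picture. A call takes as long as a camera call. They do not tell look-alikes from the thing itself.
- nets.recognise(camera, query): "rect" ([left, top, right, bottom] in pixels, round what is visible of it).
- nets.pinpoint(camera, query): "position" ([column, row] in pixels: a listed point, or the origin of a listed thing).
The state is a dict: "time": time; "joint_positions": joint angles; "dq": joint speeds; "joint_efforts": joint torques, N m; "ee_pos": TCP position; "tool_rot": TCP orientation; "ft_force": force on the tool from outside, world axes, zero at the start; "moment": the same for the moment, N m; "grip_width": finger opening in m; "grip_force": force on a finger pad.
Only numpy, scipy, OpenCV 4.12 (cv2) and the standard library are available. Lean on these libraries where they do the work, as an engineer would, in place of code of your own. Each camera call takes 0.05 s, during which the arm holds its last target. There are 200 camera calls.

## Working session

There is one attempt and no reset: what is moved stays moved. The work goes in short steps, Python scripts to look and compute and a tool call to move; the robot and the scene stay as the last step left them, time stands still between calls to the robot, and variables do not carry over. Pictures are saved under pics/ and viewed, at most 10 in all, crops included, and the job is handed in when it is done.

Besides the shell and the picture viewer there is one more tool, called after ">>>" by a JSON object that holds its "name" and its "arguments", one argument or row to a line. carry_out: Moves the arm, as the interface text tells. Its arguments: {"type":"object","properties":{"motion":{"type":"array"},"grip":{"type":"number"},"force":{"type":"number"}},"required":["motion"]}

```bash
mkdir -p pics; cat > h.py <<'E'
from cell import bot, eyes, nets
import numpy as np, cv2
from scipy.spatial.transform import Rotation as Ro
def world(c):
    z=c['z_map'];v,u=np.mgrid[:z.shape[0],:z.shape[1]]
    P=np.stack([(u-c['cx'])/c['fx']*z,(v-c['cy'])/c['fy']*z,z],-1)
    W=(P-c['t'])@c['R']; W[z==0]=np.nan
    return W
def ray(c,p,h):
    d=np.array([(p[0]-c['cx'])/c['fx'],(p[1]-c['cy'])/c['fy'],1.])@c['R']; o=-np.array(c['t'])@c['R']
    return o+d*(h-o[2])/d[2]
def save(n,img): cv2.imwrite('pics/'+n,img[...,::-1])
E
python3 - <<'E'
from h import *
o=bot.get_obs();print(o['ee_pos'],o['tool_rot'],o['grip_width'],o['time'],bot.grasp_offset)
C={k:eyes.camera(k) for k in('top','side')}
for k,c in C.items():
    save(k+'1.png',c['frame']);print(k,c['fx'],c['R'],c['t'])
    for q,h in[('plug_gauge',0),('gauge_box',0),('lid_handle',.045),('lid',0),('clip_a_nose',.051),('lid_end_a',.021),('micrometer',0),('v_block',0)]:
        for r in nets.pinpoint(k,q)[:4]:print(k,q,np.round(r['position']),round(r['confidence'],2),ray(c,r['position'],h).round(4))
E
```

```text
[0.27528986 0.58815373 0.23005418] [ 2.17127504e-01  9.76142711e-01 -9.85102519e-04 -2.89099500e-04] 0.0851923251864546 0.0 0.0187
top 507.04224632859615 [[ 1.21659629e-03 -9.99959434e-01 -8.92471962e-03]
 [-9.97641528e-01 -6.01186506e-04 -6.86368749e-02]
 [ 6.86287252e-02  8.98717429e-03 -9.97601789e-01]] [0.01903912 0.55618982 1.07826612]
top plug_gauge [357. 280.] 0.89 [ 0.3985 -0.1499  0.    ]
top plug_gauge [277. 236.] 0.82 [0.4935 0.024  0.    ]
top gauge_box [373. 208.] 0.8 [ 0.5552 -0.1867  0.    ]
top lid_handle [192. 229.] 0.73 [0.509  0.2033 0.045 ]
top lid [196. 229.] 0.71 [0.5087 0.2028 0.    ]
top clip_a_nose [414. 212.] 0.6 [ 0.5435 -0.2624  0.051 ]
top clip_a_nose [341. 136.] 0.58 [ 0.7047 -0.1109  0.051 ]
top clip_a_nose [340. 207.] 0.25 [ 0.5545 -0.1076  0.051 ]
top lid_end_a [172. 236.] 0.9 [0.4932 0.2519 0.021 ]
top lid_end_a [224. 221.] 0.74 [0.5272 0.1398 0.021 ]
top micrometer [258. 142.] 0.78 [0.7025 0.0683 0.    ]
top v_block [172. 234.] 0.69 [0.4983 0.2547 0.    ]
top v_block [343. 141.] 0.58 [ 0.7058 -0.1215  0.    ]
side 380.3463791402506 [[ 0.97147949  0.2369195  -0.00983633]
 [ 0.18894117 -0.79847789 -0.57160676]
 [-0.14327888  0.55344576 -0.82046874]] [-0.54176175 -0.04459236  1.01544679]
side plug_gauge [199. 271.] 0.79 [ 0.3943 -0.152  -0.    ]
side plug_gauge [259. 215.] 0.63 [0.4867 0.0296 0.    ]
side gauge_box [281. 154.] 0.72 [0.4899 0.2421 0.    ]
side gauge_box [258. 300.] 0.62 [ 0.5444 -0.187   0.    ]
side lid_handle [283. 154.] 0.85 [0.5075 0.2035 0.045 ]
side lid [286. 168.] 0.68 [0.5157 0.197  0.    ]
side clip_a_nose [248. 329.] 0.92 [ 0.5513 -0.2654  0.051 ]
side lid_end_a [288. 180.] 0.91 [0.5343 0.1402 0.021 ]
side lid_end_a [282. 145.] 0.57 [0.4892 0.2591 0.021 ]
side micrometer [348. 217.] 0.79 [0.7067 0.0756 0.    ]
side v_block [331. 283.] 0.86 [ 0.694  -0.1098  0.    ]
side v_block [256. 217.] 0.52 [0.4815 0.0212 0.    ]
```

View pics/top1.png

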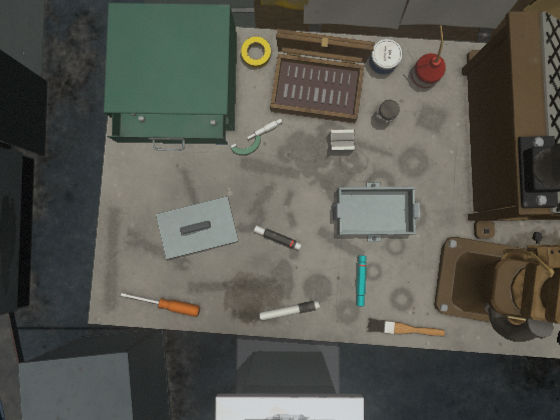

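View pics/side1.png

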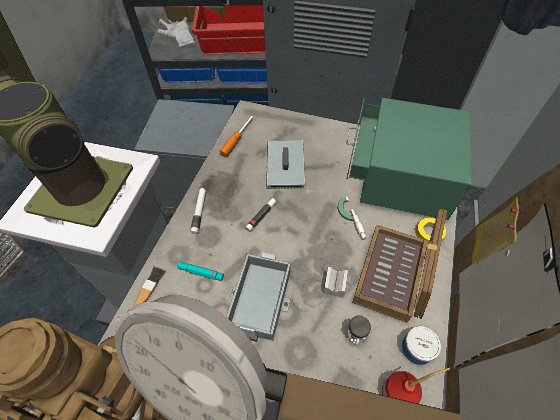

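The top view shows the plug gauge (black handle, steel ends) at (277,237), the lid at (197,228) and the box at (375,212). The turquoise look-alike is at (361,280), and the V block (342,140) and micrometer (258,138) are behind. The side view shows the same layout, and a big brown machine with a dial stands to the right of the box. Next I measure poses from depth.

```bash
python3 - <<'E'
from h import *
c=eyes.camera('top');W=world(c);np.save('W.npy',W)
def rect(m,n):
    P=W[m]; (cx,s,a)=cv2.minAreaRect((P[:,:2]*1000).astype(np.float32))
    print(n,m.sum(),np.round(cx,1),np.round(s,1),round(a,1),'z',np.nanpercentile(P[:,2],[5,50,95]).round(4))
Z=W[...,2]; v,u=np.mgrid[:420,:560]
def box(l,t,r,b):return(u>=l)&(u<=r)&(v>=t)&(v<=b)
print('bench',np.nanmedian(Z[240:260,320:350]))
def comp(m,n):
    k,L,st,ce=cv2.connectedComponentsWithStats(m.astype(np.uint8))
    i=1+np.argmax(st[1:,4]);rect(L==i,n)
comp(box(245,215,310,260)&(Z>.006)&(Z<.03),'gauge')
comp(box(340,245,385,315)&(Z>.006)&(Z<.03),'turq')
comp(box(150,190,245,265)&(Z>.014)&(Z<.06),'lid')
comp(box(150,190,245,265)&(Z>.036)&(Z<.06),'handle')
comp(box(325,175,425,250)&(Z>.037)&(Z<.07),'boxrim')
comp(box(325,175,425,250)&(Z>.040)&(Z<.048),'boxrim2')
m=box(325,175,425,250)&(Z>.037)&(Z<.0475)
comp(box(325,175,425,250)&(Z>.0)&(Z<.01)&box(335,185,415,237),'floor')
for n,b in[('clip',(325,175,425,250))]:
    m=box(*b)&(Z>.05)&(Z<.08);k,L,st,ce=cv2.connectedComponentsWithStats(m.astype(np.uint8))
    for i in range(1,k):print(st[i],W[L==i].mean(0).round(4))
for b in[(430,235,545,345),(465,10,560,220),(300,110,400,170)]:
    P=W[box(*b)&(Z>.03)];print(b,P.min(0).round(3),P.max(0).round(3))
f=c['frame'];save('z1.png',cv2.resize(np.hstack([f[165:265,320:430],f[195:265,240:350].repeat(1,0)[0:70]if 0 else cv2.copyMakeBorder(f[195:265,240:350],15,15,0,0,0)]),None,fx=3.6,fy=3.6,interpolation=2))
E
```

```text
bench 0.0009311788503697583
gauge 414 [491.   23.7] [107.2  19.1] 67.7 z [0.0098 0.0162 0.0203]
turq 428 [ 398.9 -157.3] [ 19.7 108.2] 86.4 z [0.0095 0.0162 0.0209]
lid 3417 [512.8 198.2] [100.3 160.8] 14.2 z [0.0182 0.0217 0.0426]
handle 207 [512.5 198. ] [13.8 65.2] 14.2 z [0.0399 0.0449 0.0487]
boxrim 830 [ 548.1 -186.7] [ 99.8 171.8] 0.1 z [0.0403 0.0452 0.0582]
boxrim2 602 [ 548.2 -187. ] [ 99.8 161.1] 0.1 z [0.0412 0.0445 0.0472]
floor 2695 [ 549.5 -190.2] [ 88.3 146.7] 0.0 z [0.0016 0.0051 0.0084]
[351 187   1   1   1] [ 0.5968 -0.1315  0.0517]
[375 188   1   1   1] [ 0.5949 -0.1822  0.0502]
[337 203   5  15  70] [ 0.5474 -0.1054  0.0561]
[414 203   6  15  84] [ 0.5481 -0.267   0.0565]
[398 232   1   1   1] [ 0.5024 -0.229   0.0506]
[366 234   1   1   1] [ 0.4982 -0.1621  0.0509]
[378 234   1   1   1] [ 0.4982 -0.1873  0.0502]
(430, 235, 545, 345) [ 0.302 -0.492  0.03 ] [ 0.495 -0.353  0.314]
(465, 10, 560, 220) [ 0.526 -0.561  0.03 ] [ 0.964 -0.366  0.404]
(300, 110, 400, 170) [ 0.679 -0.233  0.03 ] [ 0.766 -0.025  0.063]
```

View pics/z1.png

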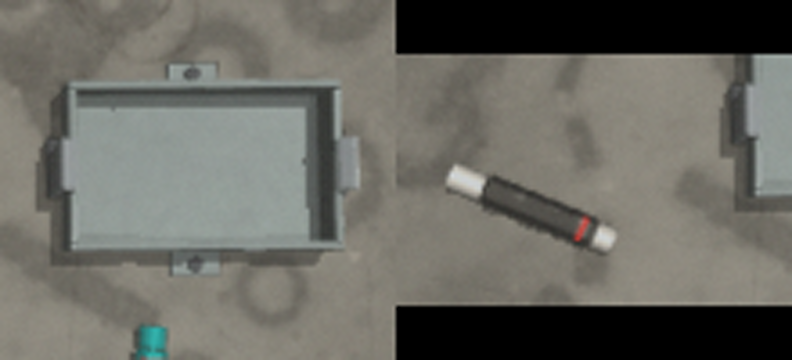

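```bash
cat >> h.py <<'E'
def go(x,y,z,yaw):
    o=bot.get_obs();R=Ro.from_quat(o['tool_rot']).as_matrix();p=np.array(o['ee_pos'])
    a=np.degrees(np.arctan2(R[1,1],R[0,1]));d=(a-yaw+90)%180-90
    print('t',round(o['time'],2),'pos',p.round(4),'yaw',a.round(2),'tilt',R[:,2].round(3),'F',np.round(o['ft_force'],1),'w',round(o['grip_width'],4),'gf',np.round(o['grip_force'],1))
    print('MOVE cm',(R.T@(np.array([x,y,z])-p)*100).round(2),'roll',np.radians(d).round(3),'j',np.round(o['joint_positions'],2))
E
python3 -c "
from h import *
go(.491,.0237,.10,-22.3)"
```

```text
t 0.95 pos [0.2756 0.5887 0.2313] yaw 64.92 tilt [-0.  0. -1.] F [ 1.1 -0.3 -0.2] w 0.0855 gf 0.0
MOVE cm [-43.46 -42.04  13.13] roll 1.522 j [ 1.05  0.12  1.65  0.    1.37 -0.08]
```

>>> {"name": "carry_out", "arguments": {
  "motion": [
    [[-43.5, -42.0, 13.0], 1.52],
    [[-43.5, -42.0, 13.0], 1.52],
    [[-43.5, -42.0, 13.0], 1.52],
    [[-43.5, -42.0, 13.0], 1.52],
    [[-43.5, -42.0, 13.0], 1.52],
    [[-43.5, -42.0, 13.0], 1.52],
    [[-43.5, -42.0, 13.0], 1.52],
    [[-43.5, -42.0, 13.0], 1.52]
  ],
  "grip": 0.7
}}

```text
time: 1.95
ee_pos: [0.4508, 0.1302, 0.1263]
tool_rot: [0.826, 0.564, 0.001, 0.0]
ft_force: [0.3, 0.1, 0.7]
grip_width: 0.0601
grip_force: 0.0
```

```bash
python3 -c "
from h import *
go(.491,.0237,.10,-22.3)"
```

```text
t 1.95 pos [0.4508 0.1302 0.1263] yaw -21.38 tilt [ 0.002  0.    -1.   ] F [0.3 0.1 0.7] w 0.0601 gf 0.0
MOVE cm [-8.46  7.63  2.64] roll 0.016 j [ 0.17 -0.2   2.15  0.    1.19  0.54]
```

>>> {"name": "carry_out", "arguments": {
  "motion": [
    [[-8.5, 7.6, 2.6], 0.016],
    [[-8.5, 7.6, 2.6], 0.016],
    [[-8.5, 7.6, 2.6], 0.016],
    [[-8.5, 7.6, 2.6], 0.016]
  ]
}}

```text
time: 2.45
ee_pos: [0.4905, 0.0256, 0.1003]
tool_rot: [0.829, 0.559, 0.0, -0.0]
ft_force: [-0.4, -0.6, -1.0]
grip_width: 0.0597
grip_force: 0.0
```

```bash
python3 -c "
from h import *
c=eyes.camera('top');save('g1.png',cv2.resize(c['frame'][190:280,220:340],None,fx=5,fy=5))
go(.491,.0237,.003,-22.3)"
```

```text
t 2.5 pos [0.4905 0.0261 0.1005] yaw -21.91 tilt [ 0.  0. -1.] F [-0.2  0.3  0.3] w 0.0598 gf 0.0
MOVE cm [-0.21  0.13  9.75] roll 0.007 j [-0.06 -0.11  2.12  0.    1.14  0.33]
```

>>> {"name": "carry_out", "arguments": {
  "motion": [
    [[-0.2, 0.1, 4.5], 0.007],
    [[-0.2, 0.1, 7.0], 0.007],
    [[-0.2, 0.1, 8.8], 0.007],
    [[-0.2, 0.1, 9.4], 0.007],
    [[-0.2, 0.1, 9.7], 0.007],
    [[-0.2, 0.1, 9.7], 0.007]
  ]
}}

```text
time: 3.25
ee_pos: [0.4915, 0.0233, 0.004]
tool_rot: [0.831, 0.557, 0.001, 0.0]
ft_force: [-0.5, 0.0, -0.3]
grip_width: 0.0595
grip_force: 0.0
```

>>> {"name": "carry_out", "arguments": {
  "motion": [
    [[0, 0, 0], 0],
    [[0, 0, 0], 0],
    [[0, 0, 0], 0],
    [[0, 0, 0], 0],
    [[0, 0, 0], 0],
    [[0, 0, 0], 0],
    [[0, 0, 0], 0]
  ],
  "grip": 0.0,
  "force": 50
}}

```text
time: 4.12
ee_pos: [0.4912, 0.0232, 0.0039]
tool_rot: [0.831, 0.557, 0.0, 0.0]
ft_force: [-1.1, -0.0, 6.2]
grip_width: 0.0166
grip_force: 48.9
```

>>> {"name": "carry_out", "arguments": {
  "motion": [
    [[0, 0, 0], 0],
    [[0, 0, 0], 0],
    [[0, 0, 0.15], 0],
    [[0, 0, 0.3], 0],
    [[0, 0, 0.3], 0]
  ],
  "grip": 0.35
}}

```text
time: 4.75
ee_pos: [0.4905, 0.0232, -0.0001]
tool_rot: [0.831, 0.557, -0.0, -0.0]
ft_force: [-0.3, 0.7, 0.1]
grip_width: 0.0297
grip_force: 0.0
```

>>> {"name": "carry_out", "arguments": {
  "motion": [
    [[0, 0, 0], 0],
    [[0, 0, 0], 0],
    [[0, 0, 0], 0],
    [[0, 0, 0], 0]
  ],
  "grip": 0.0,
  "force": 50
}}

```text
time: 5.25
ee_pos: [0.4911, 0.0232, 0.0005]
tool_rot: [0.831, 0.557, 0.0, 0.0]
ft_force: [0.4, 0.4, 2.2]
grip_width: 0.0168
grip_force: 49.0
```

>>> {"name": "carry_out", "arguments": {
  "motion": [
    [[0, 0, -1], 0],
    [[0, 0, -4], 0],
    [[0, 0, -8], 0],
    [[0, 0, -10], 0],
    [[0, 0, -10], 0]
  ]
}}

```text
time: 5.88
ee_pos: [0.492, 0.0232, 0.1023]
tool_rot: [0.831, 0.557, 0.002, 0.001]
ft_force: [-0.5, 0.7, -1.8]
grip_width: 0.0169
grip_force: 49.0
```

```bash
python3 -c "
from h import *
c=eyes.camera('top');c2=eyes.camera('side')
save('g2.png',np.hstack([cv2.resize(c['frame'][190:280,220:340],(400,300)),cv2.resize(c2['frame'][150:250,200:333],(400,300))]))
go(.548,-.1865,.10,0)"
```

```text
t 5.97 pos [0.49   0.0233 0.0994] yaw -22.34 tilt [-0.001  0.    -1.   ] F [-1.3  0.1 -1.3] w 0.0166 gf 49.0
MOVE cm [-17.2   13.34  -0.07] roll -0.39 j [-0.06 -0.11  2.12  0.    1.14  0.33]
```

View pics/g2.png

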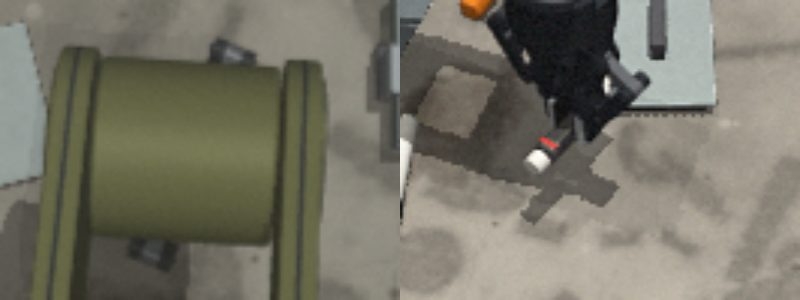

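The gauge is held level in the gripper (side view, red band at about (545,145)).

>>> {"name": "carry_out", "arguments": {
  "motion": [
    [[-17.2, 13.3, -1.5], -0.39],
    [[-17.2, 13.3, -1.5], -0.39],
    [[-17.2, 13.3, -1.5], -0.39],
    [[-17.2, 13.3, -1.5], -0.39],
    [[-17.2, 13.3, -1.5], -0.39],
    [[-17.2, 13.3, -1.5], -0.39]
  ]
}}

```text
time: 6.72
ee_pos: [0.5471, -0.1856, 0.1132]
tool_rot: [0.707, 0.707, -0.001, -0.002]
ft_force: [0.4, 1.1, -1.5]
grip_width: 0.0163
grip_force: 49.1
```

```bash
python3 -c "
from h import *
go(.548,-.1865,.0055,0)"
```

```text
t 6.72 pos [ 0.5471 -0.1856  0.1132] yaw -0.02 tilt [-0.003  0.002 -1.   ] F [ 0.4  1.1 -1.5] w 0.0163 gf 49.1
MOVE cm [-0.11  0.12 10.77] roll -0.0 j [-0.42  0.07  1.91  0.    1.16 -0.42]
```

>>> {"name": "carry_out", "arguments": {
  "motion": [
    [[-0.1, 0.1, 4.0], 0],
    [[-0.1, 0.1, 8.0], 0],
    [[-0.1, 0.1, 10.0], 0],
    [[-0.1, 0.1, 10.5], 0],
    [[-0.1, 0.1, 10.75], 0],
    [[-0.1, 0.1, 10.85], 0],
    [[-0.1, 0.1, 10.85], 0]
  ]
}}

```text
time: 7.6
ee_pos: [0.5502, -0.1878, 0.0079]
tool_rot: [0.707, 0.707, 0.0, 0.001]
ft_force: [-0.6, 0.5, -1.9]
grip_width: 0.0164
grip_force: 49.2
```

>>> {"name": "carry_out", "arguments": {
  "motion": [
    [[0, 0, 0.1], 0],
    [[0, 0, 0.2], 0],
    [[0, 0, 0.3], 0],
    [[0, 0, 0.3], 0]
  ]
}}

```text
time: 8.1
ee_pos: [0.5495, -0.1875, 0.0045]
tool_rot: [0.707, 0.707, -0.0, -0.0]
ft_force: [-2.4, 1.3, 5.2]
grip_width: 0.0166
grip_force: 50.2
```

Contact with the floor. I release with a modest opening and lift.

>>> {"name": "carry_out", "arguments": {
  "motion": [
    [[0, 0, -0.05], 0],
    [[0, 0, -0.05], 0],
    [[0, 0, -0.05], 0],
    [[0, 0, -2], 0],
    [[0, 0, -6], 0],
    [[0, 0, -12], 0],
    [[0, 0, -12], 0]
  ],
  "grip": 0.45
}}

```text
time: 8.98
ee_pos: [0.5537, -0.1893, 0.1322]
tool_rot: [0.707, 0.707, 0.003, 0.007]
ft_force: [0.1, 0.9, 0.9]
grip_width: 0.0382
grip_force: 0.0
```

```bash
python3 -c "
from h import *
go(.5126,.198,.15,14.2)"
```

```text
t 8.97 pos [ 0.5537 -0.1893  0.1322] yaw 0.01 tilt [ 0.013 -0.006 -1.   ] F [0.1 0.9 0.9] w 0.0382 gf 0.0
MOVE cm [38.72 -4.09 -2.05] roll -0.248 j [-0.42  0.06  1.9   0.    1.18 -0.42]
```

>>> {"name": "carry_out", "arguments": {
  "motion": [
    [[38.5, -3.7, -2.5], -0.248],
    [[38.5, -3.7, -2.5], -0.248],
    [[38.5, -3.7, -2.5], -0.248],
    [[38.5, -3.7, -2.5], -0.248],
    [[38.5, -3.7, -2.5], -0.248],
    [[38.5, -3.7, -2.5], -0.248],
    [[38.5, -3.7, -2.5], -0.248],
    [[38.5, -3.7, -2.5], -0.248]
  ]
}}

```text
time: 9.98
ee_pos: [0.5122, 0.1979, 0.1488]
tool_rot: [0.614, 0.79, -0.0, 0.0]
ft_force: [-0.3, -0.5, -0.1]
grip_width: 0.0386
grip_force: 0.0
```

```bash
python3 - <<'E'
from h import *
c=eyes.camera('top');f=c['frame'];W=world(c);Z=W[...,2];v,u=np.mgrid[:420,:560]
save('b2.png',cv2.resize(f[165:265,320:430],None,fx=5,fy=5))
m=(u>338)&(u<412)&(v>188)&(v<235)&(f.max(2)<90)&(Z<.03)&(Z>.01)
P=W[m];print(m.sum(),cv2.minAreaRect((P[:,:2]*1000).astype(np.float32)))
m=(u>338)&(u<412)&(v>190)&(v<233)&(Z<.03)&(Z>.011)
P=W[m];print(m.sum(),np.percentile(P[:,:2],[5,50,95],axis=0).round(3))
go(.5126,.198,.06,14.2)
E
```

```text
359 ((549.3928833007812, -189.73037719726562), (145.8363800048828, 88.55719757080078), 89.90463256835938)
534 [[ 0.525 -0.262]
 [ 0.548 -0.198]
 [ 0.57  -0.138]]
t 10.03 pos [0.5123 0.197  0.1486] yaw 14.22 tilt [-0.    -0.001 -1.   ] F [ 0.2 -1.3  0. ] w 0.0386 gf 0.0
MOVE cm [0.1  0.06 8.86] roll 0.0 j [ 0.27 -0.03  1.95 -0.    1.22  0.02]
```

View pics/b2.png

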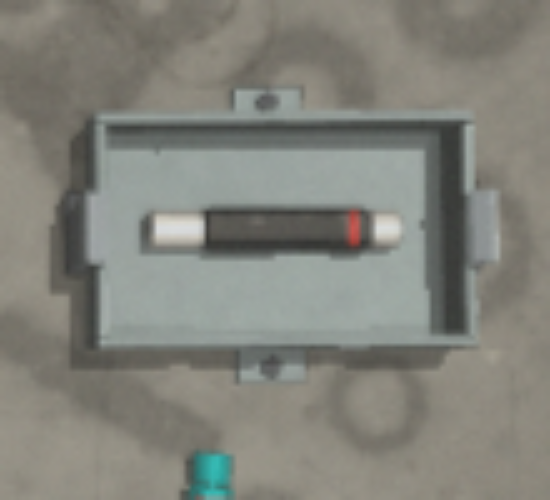

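The gauge lies flat and centred in the box (about (275,230) in the crop). Now the lid handle.

>>> {"name": "carry_out", "arguments": {
  "motion": [
    [[0.1, 0.05, 5.0], 0],
    [[0.1, 0.05, 9.0], 0],
    [[0.1, 0.05, 11.0], 0],
    [[0.1, 0.05, 12.0], 0],
    [[0.1, 0.05, 12.3], 0],
    [[0.1, 0.05, 12.3], 0]
  ]
}}

```text
time: 10.78
ee_pos: [0.5136, 0.1988, 0.0269]
tool_rot: [0.614, 0.789, 0.001, 0.001]
ft_force: [-0.1, -0.1, 1.2]
grip_width: 0.0381
grip_force: 0.0
```

>>> {"name": "carry_out", "arguments": {
  "motion": [
    [[0, 0, 0], 0],
    [[0, 0, 0], 0],
    [[0, 0, 0], 0],
    [[0, 0, 0], 0],
    [[0, 0, 0], 0],
    [[0, 0, 0], 0]
  ],
  "grip": 0.0,
  "force": 90
}}

```text
time: 11.52
ee_pos: [0.5135, 0.199, 0.0272]
tool_rot: [0.614, 0.789, 0.001, 0.001]
ft_force: [-1.3, -0.9, 6.8]
grip_width: 0.0113
grip_force: 90.8
```

>>> {"name": "carry_out", "arguments": {
  "motion": [
    [[0, 0, -1], 0],
    [[0, 0, -3], 0],
    [[0, 0, -7], 0],
    [[0, 0, -11], 0],
    [[0, 0, -13], 0],
    [[0, 0, -13], 0],
    [[0, 0, -13], 0]
  ]
}}

```text
time: 12.4
ee_pos: [0.5115, 0.1984, 0.1538]
tool_rot: [0.614, 0.789, -0.001, -0.001]
ft_force: [-0.3, 0.3, -2.3]
grip_width: 0.012
grip_force: 89.8
```

```bash
python3 - <<'E'
from h import *
c=eyes.camera('top');f=c['frame'];W=world(c);Z=W[...,2];v,u=np.mgrid[:420,:560]
c2=eyes.camera('side');save('l1.png',np.hstack([cv2.resize(f[160:280,130:260],(400,370)),cv2.resize(c2['frame'][80:240,200:373],(400,370))]))
go(.548,-.1865,.157,0)
E
```

```text
t 12.5 pos [0.5113 0.1983 0.1533] yaw 14.21 tilt [-0.004 -0.001 -1.   ] F [ 0.3 -0.9 -1.9] w 0.0117 gf 89.8
MOVE cm [-38.2   -5.88  -0.34] roll 0.248 j [ 0.27 -0.04  1.95 -0.    1.23  0.02]
```

View pics/l1.png

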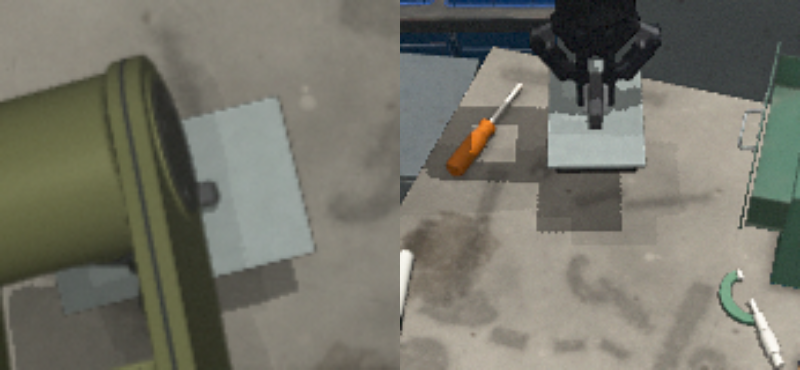

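The lid is lifted and level (visible at (220,190) in the left crop, (595,150) in the right). Carry it over the box.

>>> {"name": "carry_out", "arguments": {
  "motion": [
    [[-4, -0.6, 0], 0.03],
    [[-10, -1.5, 0], 0.07],
    [[-16, -2.5, 0], 0.11],
    [[-22, -3.4, 0], 0.15],
    [[-28, -4.3, 0], 0.19],
    [[-34, -5.2, 0], 0.23],
    [[-37.5, -5.8, 0], 0.248],
    [[-38.2, -5.9, 0], 0.248]
  ]
}}

```text
time: 13.5
ee_pos: [0.5483, -0.188, 0.1539]
tool_rot: [0.708, 0.706, -0.001, -0.001]
ft_force: [0.8, 1.1, -2.6]
grip_width: 0.012
grip_force: 89.8
```

>>> {"name": "carry_out", "arguments": {
  "motion": [
    [[0, 0, 2], 0],
    [[0, 0, 4], 0],
    [[0, 0, 5], 0],
    [[0, 0, 5], 0]
  ]
}}

```text
time: 14.0
ee_pos: [0.5482, -0.1848, 0.1037]
tool_rot: [0.707, 0.708, -0.001, -0.002]
ft_force: [-0.7, 0.4, -2.8]
grip_width: 0.0116
grip_force: 89.8
```

```bash
python3 - <<'E'
from h import *
c=eyes.camera('top');W=world(c);Z=W[...,2];f=c['frame'];v,u=np.mgrid[:420,:560]
save('l2.png',np.hstack([cv2.resize(f[150:270,310:440],(400,370)),cv2.resize(eyes.camera('side')['frame'][220:360,190:341],(400,370))]))
m=(Z>.07)&(Z<.11)&(u>310)&(u<440)&(v>150)&(v<260)
k,L,st,ce=cv2.connectedComponentsWithStats(m.astype(np.uint8));
for i in range(1,k):
    if st[i,4]>60:
        P=W[L==i];print(st[i],P.min(0).round(4),P.max(0).round(4),cv2.minAreaRect((P[:,:2]*1000).astype(np.float32)))
go(.5485,-.1865,.07,0)
E
```

```text
[ 341  184   37   50 1353] [ 0.4993 -0.1778  0.0923] [ 0.5985 -0.1052  0.1049] ((548.8809814453125, -141.48072814941406), (99.24654388427734, 72.61175537109375), 0.0086548225954175)
[398 223  24  11 216] [ 0.4994 -0.2644  0.0934] [ 0.5195 -0.2187  0.1028] ((509.4364318847656, -241.50245666503906), (20.11004066467285, 45.694488525390625), 0.34778451919555664)
t 14.1 pos [ 0.5495 -0.1858  0.106 ] yaw 0.04 tilt [ 0. -0. -1.] F [ 0.4 -0.1 -2.7] w 0.0116 gf 89.8
MOVE cm [-0.07 -0.1   3.6 ] roll 0.001 j [-0.42  0.08  1.92  0.    1.14 -0.42]
```

View pics/l2.png

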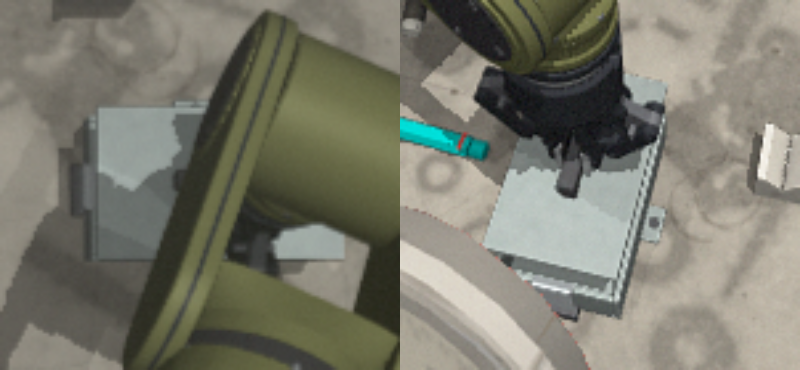

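The lid is above the box and square to it (left edge at (97,108)-(97,260) in the left crop). The centre is about 1.5 mm off in y and 0.7 mm in x, so I correct that and lower.

>>> {"name": "carry_out", "arguments": {
  "motion": [
    [[-0.15, -0.07, 1.0], 0],
    [[-0.15, -0.07, 2.0], 0],
    [[-0.15, -0.07, 2.6], 0],
    [[-0.15, -0.07, 3.0], 0],
    [[-0.15, -0.07, 3.3], 0],
    [[-0.15, -0.07, 3.5], 0],
    [[-0.15, -0.07, 3.6], 0],
    [[-0.15, -0.07, 3.6], 0]
  ]
}}

```text
time: 15.1
ee_pos: [0.5486, -0.1877, 0.0698]
tool_rot: [0.707, 0.707, 0.0, 0.0]
ft_force: [0.4, 0.2, -2.6]
grip_width: 0.0117
grip_force: 89.8
```

>>> {"name": "carry_out", "arguments": {
  "motion": [
    [[0, 0, 0.1], 0],
    [[0, 0, 0.2], 0],
    [[0, 0, 0.3], 0],
    [[0, 0, 0.4], 0],
    [[0, 0, 0.5], 0],
    [[0, 0, 0.5], 0]
  ]
}}

```text
time: 15.85
ee_pos: [0.5491, -0.1872, 0.0658]
tool_rot: [0.707, 0.707, 0.001, 0.0]
ft_force: [-2.1, 5.7, 4.7]
grip_width: 0.0117
grip_force: 90.8
```

```bash
python3 - <<'E'
from h import *
go(.548,-.187,.055,0);print(np.round(bot.get_obs()['moment'],2))
E
```

```text
t 15.85 pos [ 0.5491 -0.1872  0.0658] yaw 0.0 tilt [ 0.001  0.    -1.   ] F [-2.1  5.7  4.7] w 0.0117 gf 90.8
MOVE cm [ 0.02 -0.11  1.08] roll 0.0 j [-0.42  0.13  1.94  0.    1.07 -0.42]
[ 0.3   0.27 -0.13]
```

Contact with the noses, with a little side force. I ease +y by 0.7 mm and press down step by step.

>>> {"name": "carry_out", "arguments": {
  "motion": [
    [[0.07, 0, 0.0], 0],
    [[0.07, 0, 0.15], 0],
    [[0.07, 0, 0.3], 0],
    [[0.07, 0, 0.4], 0]
  ]
}}

```text
time: 16.35
ee_pos: [0.5503, -0.1876, 0.0642]
tool_rot: [0.707, 0.707, 0.001, 0.002]
ft_force: [-3.7, 5.7, 16.9]
grip_width: 0.0118
grip_force: 92.6
```

>>> {"name": "carry_out", "arguments": {
  "motion": [
    [[0, 0, 0.1], 0],
    [[0, 0, 0.2], 0],
    [[0, 0, 0.3], 0],
    [[0, 0, 0.3], 0]
  ]
}}

```text
time: 16.85
ee_pos: [0.5507, -0.1877, 0.0633]
tool_rot: [0.707, 0.707, 0.001, 0.002]
ft_force: [-8.2, 7.0, 25.1]
grip_width: 0.0118
grip_force: 93.7
```

```bash
python3 - <<'E'
from h import *
c=eyes.camera('top');W=world(c);Z=W[...,2];v,u=np.mgrid[:420,:560]
m=(Z>.053)&(Z<.068)&(u>310)&(u<440)&(v>150)&(v<260)
k,L,st,ce=cv2.connectedComponentsWithStats(m.astype(np.uint8));
for i in range(1,k):
    if st[i,4]>60:
        P=W[L==i];A=np.c_[P[:,:2]-[.548,-.187],np.ones(len(P))];print(st[i],P.min(0).round(4),P.max(0).round(4),np.linalg.lstsq(A,P[:,2],rcond=None)[0].round(4))
o=bot.get_obs();go(.548,-.187,.055,0);print(np.round(o['moment'],2))
s=eyes.camera('side');save('p1.png',np.hstack([cv2.resize(c['frame'][165:255,320:430],(400,330)),cv2.resize(s['frame'][230:350,200:345],(400,330))]))
E
```

```text
[ 337  185   38   48 1249] [ 0.5021 -0.1787  0.053 ] [ 0.6009 -0.1008  0.0639] [-0.0038 -0.0046  0.058 ]
[395 223  23  10 183] [ 0.5022 -0.2667  0.053 ] [ 0.5211 -0.2214  0.0646] [ 0.046  -0.0086  0.0601]
t 16.9 pos [ 0.5507 -0.1877  0.0633] yaw 0.05 tilt [ 0.004 -0.002 -1.   ] F [-8.2  5.8 26.3] w 0.0124 gf 93.7
MOVE cm [ 0.07 -0.28  0.83] roll 0.001 j [-0.42  0.14  1.94  0.    1.06 -0.42]
[0.87 1.53 0.14]
```

View pics/p1.png

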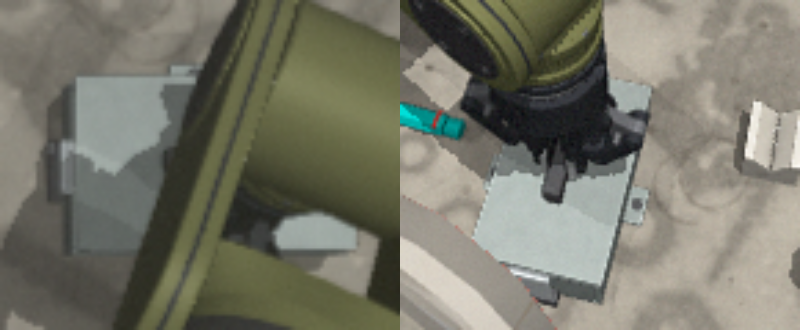

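Pressing has pushed the lid about 3 mm too far in +x (arm compliance), so it rubs the wall. I ease off, correct and press again.

>>> {"name": "carry_out", "arguments": {
  "motion": [
    [[0, 0, -0.3], 0],
    [[0.05, -0.1, -0.6], 0],
    [[0.05, -0.2, -0.6], 0],
    [[0.05, -0.25, -0.6], 0]
  ]
}}

```text
time: 17.45
ee_pos: [0.5479, -0.1868, 0.0652]
tool_rot: [0.707, 0.707, 0.001, 0.002]
ft_force: [3.3, 3.8, 5.5]
grip_width: 0.0121
grip_force: 91.0
```

>>> {"name": "carry_out", "arguments": {
  "motion": [
    [[0, 0, 0.2], 0],
    [[0, 0, 0.4], 0],
    [[0, -0.03, 0.55], 0],
    [[0, -0.06, 0.7], 0],
    [[0, -0.06, 0.7], 0]
  ]
}}

```text
time: 18.08
ee_pos: [0.5487, -0.1871, 0.0608]
tool_rot: [0.707, 0.707, 0.002, 0.003]
ft_force: [0.7, 8.1, 16.3]
grip_width: 0.0115
grip_force: 92.4
```

Going down at lower force now. I continue with more +y.

>>> {"name": "carry_out", "arguments": {
  "motion": [
    [[0.05, 0, 0.15], 0],
    [[0.05, -0.03, 0.3], 0],
    [[0.05, -0.05, 0.45], 0],
    [[0.05, -0.05, 0.45], 0]
  ]
}}

```text
time: 18.58
ee_pos: [0.5466, -0.1854, 0.0552]
tool_rot: [0.707, 0.707, 0.002, 0.0]
ft_force: [-1.1, 7.0, 17.0]
grip_width: 0.0114
grip_force: 92.5
```

>>> {"name": "carry_out", "arguments": {
  "motion": [
    [[0, 0, 0.15], 0],
    [[0, -0.03, 0.3], 0],
    [[0, -0.05, 0.4], 0],
    [[0, -0.05, 0.4], 0]
  ]
}}

```text
time: 19.08
ee_pos: [0.5467, -0.1854, 0.0551]
tool_rot: [0.707, 0.707, 0.002, 0.0]
ft_force: [-11.5, 12.4, 37.5]
grip_width: 0.0117
grip_force: 95.4
```

```bash
cat > m.py <<'E'
from h import *
c=eyes.camera('top');W=world(c);Z=W[...,2];v,u=np.mgrid[:420,:560]
for y in(-.12,-.14,-.16,-.187,-.22,-.24,-.255):
    r=[]
    for x in(.508,.53,.548,.565,.588):
        z=Z[(abs(W[...,0]-x)<.006)&(abs(W[...,1]-y)<.006)&(Z>.03)&(Z<.075)];r.append((round(float(np.median(z))*1000,1) if len(z)>4 else None))
    print(y,r)
go(.548,-.187,.055,0);print(np.round(bot.get_obs()['moment'],2))
E
python3 m.py
```

```text
-0.12 [50.2, 50.1, 49.8, 49.6, 49.7]
-0.14 [49.9, 49.7, 50.0, 50.0, 50.6]
-0.16 [None, None, 70.0, 50.4, 50.5]
-0.187 [None, None, None, None, None]
-0.22 [49.7, None, None, None, None]
-0.24 [50.3, None, None, None, None]
-0.255 [49.9, None, None, None, None]
t 19.12 pos [ 0.5467 -0.1854  0.0551] yaw -0.05 tilt [ 0.003  0.002 -1.   ] F [-11.7  12.3  37.2] w 0.0118 gf 95.4
MOVE cm [-0.16  0.13  0.01] roll -0.001 j [-0.42  0.14  1.95  0.    1.05 -0.42]
[ 2.51  1.97 -0.06]
```

Both ends read 49 mm (less the 1 mm bias) and it gives no further. I unload, release and retreat.

>>> {"name": "carry_out", "arguments": {
  "motion": [
    [[0, 0.05, -0.3], 0],
    [[-0.05, 0.1, -0.5], 0],
    [[-0.05, 0.1, -0.6], 0],
    [[-0.05, 0.1, -0.6], 0]
  ]
}}

```text
time: 19.62
ee_pos: [0.5463, -0.186, 0.0552]
tool_rot: [0.707, 0.707, 0.001, 0.0]
ft_force: [1.1, 4.5, 8.0]
grip_width: 0.0119
grip_force: 91.3
```

>>> {"name": "carry_out", "arguments": {
  "motion": [
    [[0, 0, 0], 0],
    [[0, 0, 0], 0],
    [[0, 0, 0], 0],
    [[0, 0, 0], 0],
    [[0, 0, -1], 0],
    [[0, 0, -4], 0],
    [[0, 0, -9], 0],
    [[0, 0, -15], 0]
  ],
  "grip": 0.45
}}

```text
time: 20.62
ee_pos: [0.5446, -0.1861, 0.2053]
tool_rot: [0.707, 0.707, -0.0, -0.001]
ft_force: [1.2, -1.1, -0.1]
grip_width: 0.0385
grip_force: 0.0
```

>>> {"name": "carry_out", "arguments": {
  "motion": [
    [[5, -2, 0], 0],
    [[10, -4, 0], 0],
    [[16, -5, 0], 0],
    [[22, -6, 0], 0],
    [[28, -6, 0], 0],
    [[28, -6, 0], 0]
  ]
}}

```text
time: 21.38
ee_pos: [0.485, 0.097, 0.2053]
tool_rot: [0.705, 0.709, 0.001, 0.0]
ft_force: [-0.8, 0.7, 0.6]
grip_width: 0.0384
grip_force: 0.0
```

```bash
python3 - <<'E'
import m
from h import *
s=eyes.camera('side');save('f1.png',np.hstack([cv2.resize(m.c['frame'][165:255,320:430],(400,330),interpolation=2),cv2.resize(s['frame'][230:350,200:345],(400,330),interpolation=2)]))
E
```

```text
-0.12 [50.0, 50.3, 50.4, 49.4, 49.7]
-0.14 [49.6, 50.2, 50.2, 49.7, 50.3]
-0.16 [50.2, 49.7, 72.2, 49.5, 49.5]
-0.187 [50.4, 50.2, 73.4, 50.0, 50.2]
-0.22 [49.9, 50.1, 50.8, 50.3, 49.6]
-0.24 [50.1, 50.6, 50.3, 49.8, 49.7]
-0.255 [50.1, 50.2, 50.7, 50.0, 49.7]
t 21.43 pos [0.4852 0.0953 0.2051] yaw 0.23 tilt [ 0.001 -0.    -1.   ] F [-0.2 -0.7  0.3] w 0.0386 gf 0.0
MOVE cm [-28.25   6.15  15.02] roll 0.004 j [ 0.09 -0.21  2.02 -0.    1.33  0.08]
[-0.02 -0.03 -0.03]
```

View pics/f1.png

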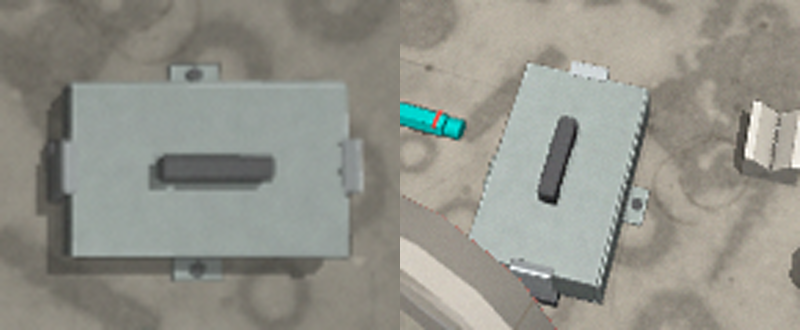

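The lid is flat all round at 50 mm measured (49 mm after the 0.9 mm bench bias), with a clip over the plate at each end, at (65,168) and (350,165). I hand it in.

```bash
python3 -c "
from cell import bot
print(bot.finish_job())"
```

```text
the job is handed in; nothing more can be done
None
```

The plug gauge is lying in the box, the lid is home and flush with both end clips over it, and the job was handed in at about 21 s; no verdict came back.

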